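# Set the height stop to a sample key and lock it

## Robot

A 6-joint arm with a two-finger parallel gripper is mounted at the origin on a cart in front of the work surface, level with it; the furniture and walls round the work are solid. World frame = base frame: x ahead of the robot, y to its left, z up, the work surface at z = 0. Lengths are in m, angles in rad, forces in N, time in s.
With the tool pointing down it reaches from about 0.425 to 0.95 m from the base axis. Payload 14.7 kg.
Tool frame: the origin (TCP) lies on the mounting face of the last link; the fingertips stand 173 mm ahead of it and the grasp point (between the pads) lies 155 mm ahead of it; y points along the fingers, x is the direction in which the jaws open and shut, and the axes are right-handed (so a half turn about y gives the same grasp; the last joint's range is limited). The gripper opens to 85 mm and grips with 20 to 120 N. Pads are 22 mm wide; open, the fingers measure 114 mm over their backs; the gripper's body (76 mm by 85 mm) begins 54 mm behind the grasp point. The pads swing forward as they close: fully open they stand 13 mm farther back than shut.
Start: joints at [-1.343, 0.48, 1.596, -0, 1.065, -0.047], TCP at [0.176, -0.626, 0.405] pointing down, gripper open.
Joint ranges: [-2.75, 2.75], [-0.82, 2.05], [0.23, 2.67], [-1.56, 4.7], [0.09, 2.69], [-2.92, 2.92]. Speed limits (rad/s): [1.89, 1.89, 2.39, 3.01, 3.01, 3.01].

## Interface

Orientations are given as a 3x3 rotation matrix whose columns are the frame's x, y, z axes.
In Python, from station import sense, vision, ctrl gives the robot as it stands.
- The arm moves only by the tool jog_arm, never from a script. Its argument "steps" is one flat list of numbers, 7 for each row, row after row: the shift along the tool's x, y, z in mm, then the turn, a rotation vector about the tool's x, y, z in degrees, then the opening in per cent of the stroke, from 0 (shut) to 100 (fully open). A call has 1 to 20 rows; each row shifts and turns the commanded pose from where the row before left it, along the tool's axes as they then stand; what a row does not reach is not made up. A row lasts 1/12 s, in which the tool goes at most 41.7 mm and 7.16 degrees, less where a joint would pass 70% of its speed; a pose out of reach is approached as far as the arm can. A call with a gripper value outside its range is refused whole. The fingers move at their own pace and stop on an object; "grip_force" is the grip in N (left out, the last holds). Time passes only in rows, so rows that do not move let the fingers close. It gives the time, the measured TCP pose, the force and the opening at its end, in the units of the state.
- sense(): the state, without advancing time (a new reading comes with each control period).
- vision.grab_frame(name): name is "side" or "top" or "wrist"; returns a dict with "pixels" (480x640x3 uint8, red, green, blue), "depth" (480x640 float32, m along the optical axis (not along the pixel's ray), 0 where there is no reading), "K" (3x3 intrinsics, pixels), "k1" (the pictures are not rectified: a ray, as slopes to the right and down, at radius r is drawn at 1 + k1 r^2 times it, then the intrinsics apply), "R" (3x3) and "t" (3): a world point X has camera coordinates R X + t. Camera axes: x right, y down, z forward; pixel columns grow to the right and rows downward; lengths in m; the calibration is good to about 2 mm. A picture is of the moment at which its call begins.
- ctrl.hand_in(): hands the job in, once; it reports no verdict.
The state is a dict: "time": time; "joints": joint angles; "dq": joint speeds; "joint_efforts": joint torques, N m; "eef_pos": TCP position; "eef_rot": TCP orientation; "wrist_force": force on the tool from outside, world axes, zero at the start; "ft_torque": the same for the moment, N m; "gripper_width": finger opening in m.
Only numpy, scipy, OpenCV 4.12 (cv2) and the standard library are available. Lean on these libraries where they do the work, as an engineer would, in place of code of your own. Each camera call takes 0.05 s, during which the arm holds its last target.

## Task

Set the height stop to the cream-white keyboard key that lies under it: slide the stop's spindle down, feeling for the touch, until its felt foot bears on the key with a few newtons (3 to 6 is right, 12 would mark the key). Then swing the clamp lever fully round to lock the spindle there, still bearing on the key. Leave the key in its nest and the loose things around undisturbed.

Things in the scene. Friction and masses are not known exactly. Their poses are not given: they have to be found in the camera images.
- stand: Height-stop stand, fixed to the bench: grey base plate 200 x 104 mm (its top 16 mm above the bench), a 22 mm steel column at the back (top at 150 mm), a grey head that guides the upright spindle (boss 29 mm wide, heights 98 to 130 mm). Origin on the spindle's axis at bench level; x points from spindle to column (76 mm), y left, z up. Two low rails 25 mm apart hold a key that lies along x.
- stop_rod: The stop's spindle: 12 mm steel rod with a knurled round cap (32 mm wide, 15 mm high) on top. Origin at the centre of the cap's top face, z up; it starts 181 to 195 mm above the bench. With the clamp slack it slides by 50 mm; pushing it down takes about 3 N, and it stays where it is left. Let go while pressing, it rises a little until 5 N or less remain on the key. Locked, it resists 10 N and more.
- bore_top (a point): Centre of the bore's upper end, fixed to the stand, 130 mm above the bench. The spindle below it ends in a felt-faced foot, 18 mm wide, on a threaded stud which somebody has screwed out by an unknown amount: its underside is 120 to 136 mm below the cap's top, so the cap is 150 to 166 mm above the bench when foot meets key. The touch must be felt: foot and key give only 1 mm per 10 N.
- clamp_lever (a joint): Angle of the clamp lever about its upright pin (rad), at first 0 to 0.3 (slack). 0 = lever towards stand -x (front); it grows as the lever swings anticlockwise seen from above, to stand -y (right). It turns stiffly, taking 4 to 7 N at the ball (more as its eccentric bites from 0.8 on), up to the end stop at 1.5. It stays where it is left and is locked beyond 1.3.
- lever_ball (a point): Centre of the black ball (19 mm) at the end of the clamp lever, 84 mm from the pin's axis, 154 mm above the bench. A 10 mm bar leads to it from the pin, rising from 118 mm above the bench (22 mm from the pin's axis) to 150 mm (78 mm from it).
- lever_pin (a point): Middle of the lever's upright pin, 26 mm to the right (stand -y) of the spindle's axis, 114 mm above the bench. Its x axis points from the ball to the pin, z up.
- sample_key: The cream-white keyboard key (loose, 154 x 22 x 14 mm, 40 g) lying along the stand's x between the rails on the base plate, its wide end towards the front, below the foot. Origin at the centre of its underside; its flat top is 14 mm above that (30 mm above the bench).
- black_key: Bystander: loose black keyboard key (106 x 10 x 16 mm) on the bench, to be left alone. Origin at the centre of its underside.
- yellow_driver: Bystander: loose yellow-handled screwdriver (143 mm long, 18 mm high), to be left alone. Origin at the centre of its underside.
- tape_roll: Bystander: loose black roll of tape (62 mm across, 19 mm high), to be left alone. Origin at the centre of its underside.

How it is judged:
On the way, in this order (a step that is already met when the one before it is completed fails the run):
1. the foot bears on the key (1 to 12 N) while the clamp is still slack (contact force between stop_rod and sample_key above 1 N and value of joint clamp_lever below 0.7 rad), for 0.2 s.
2. the clamp lever is swung past 1.3 rad with the foot bearing on the key (contact force between stop_rod and sample_key above 1 N and value of joint clamp_lever above 1.3 rad), for 0.2 s.
At the end, for the whole second after the job is handed in: The spindle is at rest with its foot bearing on the key (more than 1 N), the clamp lever is past 1.3 rad of its 1.5 rad, and the key lies within 10 mm of where it was (all of step 2 and distance of sample_key from where it was at the start of the episode below 0.01 m and linear speed of stop_rod below 0.005 m/s); the robot touches nothing.
It fails at once if the foot pressed the key with more than 12 N (contact force between stop_rod and sample_key above 12 N).
It fails at once if a bystander was moved by more than 20 mm (distance of any of black_key, yellow_driver, tape_roll from where it was at the start of the episode above 0.02 m).
It also fails if it takes over 51 s, if anything falls off the work surface, if the arm or the gripper's body presses on something with over 40 N, if the wrist force passes 120 N, or if a joint passes its speed limit or range.

## Working session

There is one attempt and no reset: what is moved stays moved. The work goes in short steps, Python scripts to look and compute and a tool call to move; the robot and the scene stay as the last step left them, time stands still between calls to the robot, and variables do not carry over. Pictures are saved under pics/ and viewed, and the job is handed in when it is done.

Besides the shell and the picture viewer there is one more tool, called after ">>>" by a JSON object that holds its "api" and its "payload", one argument or row to a line. jog_arm: Moves the arm, as the interface text tells. Its arguments: {"type":"object","properties":{"steps":{"type":"array","items":{"type":"number"}},"grip_force":{"type":"number"}},"required":["steps"]}

```bash
ls; mkdir -p pics
python3 - <<'E'
from station import sense, vision, ctrl
import cv2, numpy as np
s=sense(); print({k:np.round(v,3).tolist() for k,v in s.items()})
for n in ["side","top","wrist"]:
    f=vision.grab_frame(n); cv2.imwrite(f"pics/{n}0.png",f["pixels"][:,:,::-1]); np.savez(f"{n}0.npz",**f)
    print(n,f["K"].round(1).tolist(),f["k1"],f["R"].round(3).tolist(),f["t"].round(3).tolist())
E
```

```text
pics
{'time': 0.0, 'joints': [-1.343, 0.481, 1.597, -0.0, 1.065, -0.047], 'dq': [0.002, -0.0, 0.001, -0.001, -0.0, -0.002], 'joint_efforts': [0.004, -95.063, -43.018, 0.0, 0.012, 0.0], 'eef_pos': [0.176, -0.625, 0.404], 'eef_rot': [[0.271, -0.0, 0.962], [-0.962, 0.001, 0.271], [-0.001, -1.0, 0.0]], 'wrist_force': [-0.91, -0.703, -0.577], 'ft_torque': [0.029, -0.019, 0.049], 'gripper_width': 0.085}
side [[478.7, 0.0, 316.9], [0.0, 478.7, 233.3], [0.0, 0.0, 1.0]] -0.08587348872204452 [[1.0, -0.003, -0.005], [-0.006, -0.465, -0.885], [0.0, 0.885, -0.465]] [-0.515, 0.13, 1.044]
top [[505.8, 0.0, 319.3], [0.0, 505.8, 247.6], [0.0, 0.0, 1.0]] 0.023655234686819602 [[0.006, -1.0, 0.004], [-0.998, -0.006, -0.068], [0.068, -0.003, -0.998]] [0.002, 0.496, 0.955]
wrist [[330.6, 0.0, 319.4], [0.0, 330.6, 241.7], [0.0, 0.0, 1.0]] -0.050115409654520555 [[0.271, -0.963, -0.001], [-0.923, -0.26, 0.282], [-0.272, -0.076, -0.959]] [-0.65, -0.035, 0.379]
```

View images.

View pics/side0.png

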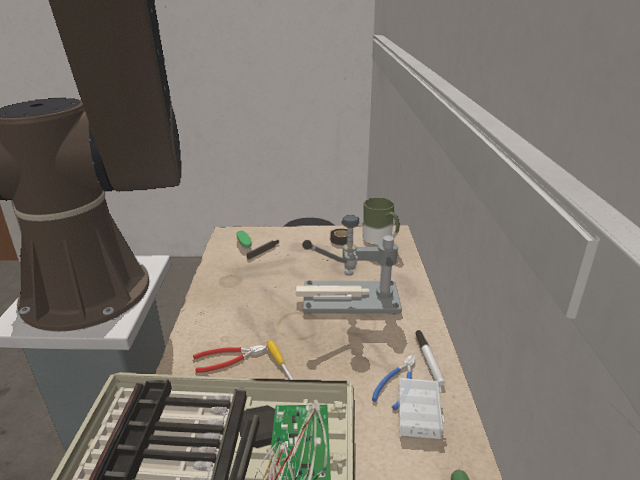

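View pics/top0.png

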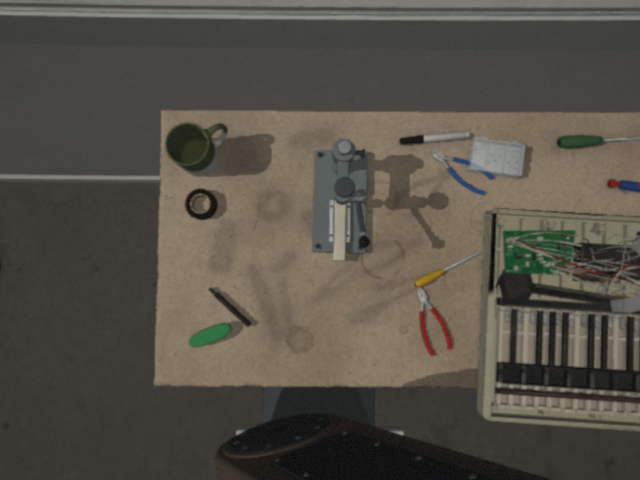

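View pics/wrist0.png

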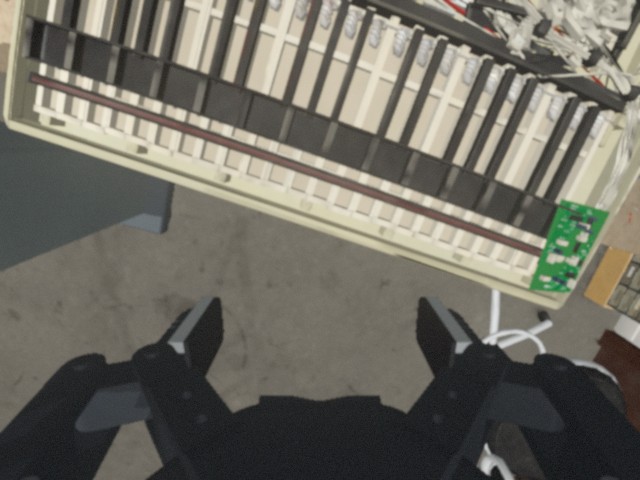

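```bash
cat > h.py <<'E'
import numpy as np, cv2
def load(n): return dict(np.load(n))
def ray(f,u,v):
    K=f["K"]; x=(u-K[0,2])/K[0,0]; y=(v-K[1,2])/K[1,1]
    rd=np.hypot(x,y); r=rd
    for _ in range(20): r=rd/(1+f["k1"]*r*r)
    s=r/rd if rd>0 else 1
    return np.array([x*s,y*s,1.])
def pt(f,u,v,depth=None,z=None):
    d=ray(f,u,v); R=f["R"];t=f["t"]; C=-R.T@t; w=R.T@d
    if z is not None: return C+w*(z-C[2])/w[2]
    if depth is None: depth=f["depth"][int(round(v)),int(round(u))]
    return C+w*depth
def proj(f,X):
    c=f["R"]@np.array(X)+f["t"]; a=c[:2]/c[2]; k=1+f["k1"]*(a@a)
    return f["K"][:2,:2]@(a*k)+f["K"][:2,2]
def cloud(f):
    v,u=np.mgrid[0:480,0:640]; p=np.stack([u.ravel(),v.ravel()],1).astype(float)[:,None]
    dc=np.array([f["k1"],0,0,0,0],float)
    n=cv2.undistortPoints(p,f["K"],dc)[:,0]
    d=f["depth"].ravel(); c=np.c_[n*d[:,None],d]
    return ((c-f["t"])@f["R"]).reshape(480,640,3)
def tri(f1,p1,f2,p2):
    A=[];b=[]
    for f,p in((f1,p1),(f2,p2)):
        d=f["R"].T@ray(f,*p); d/=np.linalg.norm(d); P=np.eye(3)-np.outer(d,d); C=-f["R"].T@f["t"]
        A.append(P);b.append(P@C)
    return np.linalg.lstsq(np.vstack(A),np.hstack(b),rcond=None)[0]
E
python3 - <<'E'
from h import *
for n,c in (("top0.npz",(340,200)),("side0.npz",(345,265))):
    f=load(n); im=f["pixels"][:,:,::-1]; x,y=c
    cv2.imwrite("pics/c_"+n[:3]+".png",cv2.resize(im[y-60:y+60,x-70:x+70],None,fx=5,fy=5,interpolation=cv2.INTER_CUBIC))
    C=cloud(f)
    print(n)
    for p in ([(345,188),(344,150),(363,241),(340,240),(316,180)] if n[0]=="t" else [(350,220),(307,244),(387,240),(320,291)]):
        print(p,C[p[1],p[0]].round(4))
E
```

```text
top0.npz
(345, 188) [ 0.5791 -0.0346  0.1937]
(344, 150) [ 0.6519 -0.0351  0.1488]
(363, 241) [ 0.4974 -0.0656  0.1656]
(340, 240) [ 0.5101 -0.0342  0.0302]
(316, 180) [0.628  0.0122 0.0141]
side0.npz
(350, 220) [ 0.5794 -0.0448  0.1953]
(307, 244) [ 0.4973 -0.0768  0.1612]
(387, 240) [ 0.6531 -0.0443  0.151 ]
(320, 291) [ 0.5218 -0.0431  0.031 ]
```

View pics/c_top.png

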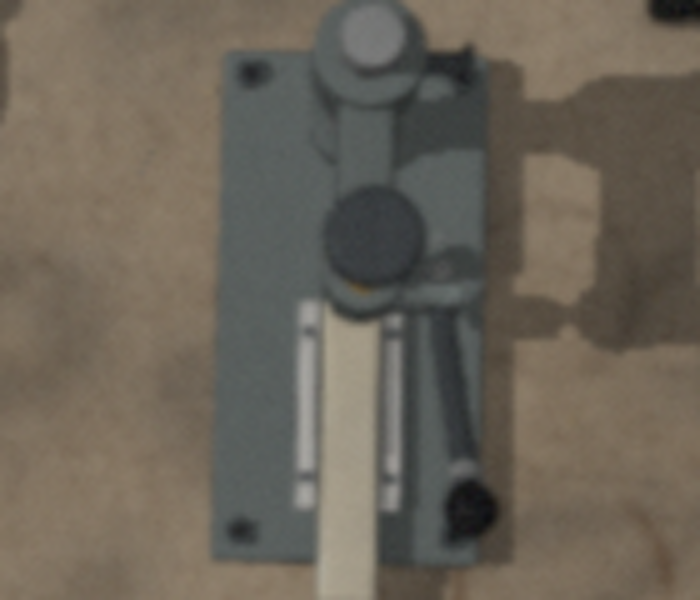

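View pics/c_sid.png

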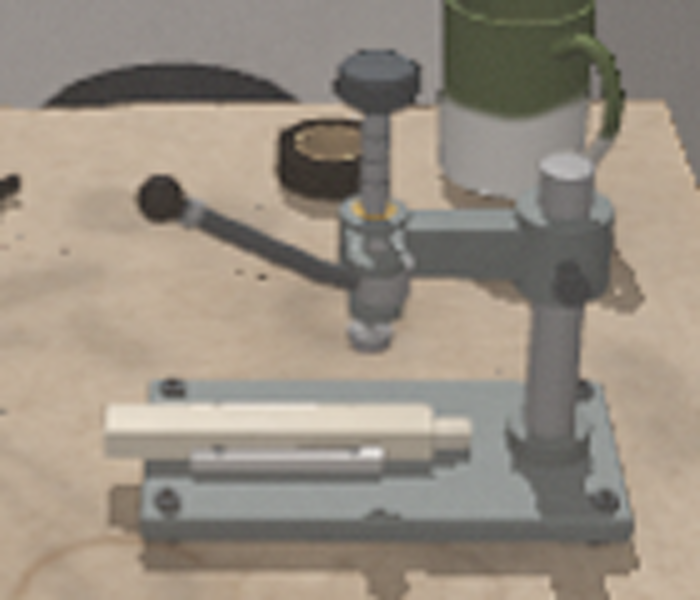

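Run:
```python
from h import *
ft,fs=load("top0.npz"),load("side0.npz")
print("cap tri",tri(ft,(345,187),fs,(350.4,220)).round(4))
print("ball tri",tri(ft,(364,241.4),fs,(307.4,244.6)).round(4))
print("col",tri(ft,(344.6,147.4),fs,(275+567/5,205+167/5)).round(4))
C=cloud(ft)
m=(C[...,2]>.18)&(C[...,2]<.21)&(abs(C[...,0]-.58)<.05)&(abs(C[...,1]+.035)<.05)
P=C[m];print("cap top",m.sum(),P.mean(0),P.min(0),P.max(0),np.median(P[:,2]))
Cs=cloud(fs);m=(Cs[...,2]>.18)&(abs(Cs[...,0]-.58)<.05)&(abs(Cs[...,1]+.035)<.05)
P=Cs[m];print("cap side",m.sum(),P.mean(0),P.min(0),P.max(0))
m=(abs(C[...,2]-.155)<.02)&(abs(C[...,0]-.497)<.02)&(abs(C[...,1]+.066)<.03)
P=C[m];print("ball",m.sum(),P.mean(0),P.min(0),P.max(0))
m=(abs(Cs[...,2]-.155)<.02)&(abs(Cs[...,0]-.497)<.015)&(abs(Cs[...,1]+.066)<.03)
P=Cs[m];print("ball s",m.sum(),P.mean(0),P.min(0),P.max(0))
```

```text
cap tri [ 0.5811 -0.0347  0.1903]
ball tri [ 0.4977 -0.0682  0.1551]
col [ 0.6566 -0.036   0.1499]
cap top 336 [ 0.58060854 -0.03400974  0.19349816] [ 0.56574707 -0.05071148  0.18295209] [ 0.59715077 -0.01741473  0.1973953 ] 0.19382830192603087
cap side 192 [ 0.5791958  -0.04205752  0.19166598] [ 0.56276686 -0.05318596  0.18007713] [ 0.59583774 -0.0204789   0.19740681]
ball 139 [ 0.50088743 -0.06735079  0.15786788] [ 0.48844572 -0.07640713  0.14339289] [ 0.51597401 -0.0596955   0.16565989]
ball s 104 [ 0.49860563 -0.07335208  0.15642789] [ 0.48756765 -0.08039462  0.14498617] [ 0.5104085  -0.0621929   0.16537829]
```

>>> {"api": "jog_arm", "payload": {
  "steps": [-23,0,27.5,0,0,0,0,-23,0,27.5,0,0,0,0,-23,0,27.5,0,0,0,0,-23,0,27.5,0,0,0,0,-23,0,27.5,0,0,0,0,-23,0,27.5,0,0,0,0,-23,0,27.5,0,0,0,0,-23,0,27.5,0,0,0,0,-23,0,27.5,0,0,0,0,-23,0,27.5,0,0,0,0,-23,0,27.5,0,0,0,0,-23,0,27.5,0,0,0,0,-23,0,27.5,0,0,0,0,-23,0,27.5,0,0,0,0,-23,0,27.5,0,0,0,0,-23,0,27.5,0,0,0,0,-23,0,27.5,0,0,0,0,-23,0,27.5,0,0,0,0,-23,0,27.5,0,0,0,0,0,0,0,0,0,0,0],
  "grip_force": 40
}}

```text
time: 1.82
eef_pos: [0.5634, -0.0589, 0.4046]
eef_rot: [[0.274, 0.002, 0.962], [-0.962, 0.001, 0.274], [-0.001, -1.0, 0.002]]
wrist_force: [-0.4, 0.7, -0.2]
gripper_width: 0.0003
```

>>> {"api": "jog_arm", "payload": {
  "steps": [-9.5,0,11.5,0,0,0,0,-9.5,0,11.5,0,0,0,0,0,0,0,0,0,0,0,0,0,0,0,0,0,0]
}}

```text
time: 2.15
eef_pos: [0.578, -0.0383, 0.4046]
eef_rot: [[0.272, -0.0, 0.962], [-0.962, -0.0, 0.272], [-0.0, -1.0, -0.0]]
wrist_force: [0.1, -0.4, -0.3]
gripper_width: -0.0
```

```bash
cat > look.py <<'E'
import sys
from station import sense, vision
from h import *
tag=sys.argv[1]
for n in sys.argv[2:]:
    f=vision.grab_frame(n); np.savez(f"{n}{tag}.npz",**f); im=f["pixels"][:,:,::-1]
    if n!="wrist":
        u,v=proj(f,(.56,-.05,.17)).astype(int)
        im=im[max(v-90,0):v+90,max(u-110,0):u+110]; im=cv2.resize(im,None,fx=3.5,fy=3.3,interpolation=cv2.INTER_CUBIC); 
    cv2.imwrite(f"pics/{n}{tag}.png",im)
s=sense();print(s["time"],s["eef_pos"].round(4) if hasattr(s["eef_pos"],"round") else s["eef_pos"],s["wrist_force"])
E
python3 look.py 1 side wrist
```

```text
2.25 [ 0.5775 -0.0391  0.4046] [ 0.28423473 -0.5595879  -0.30579643]
```

View pics/side1.png

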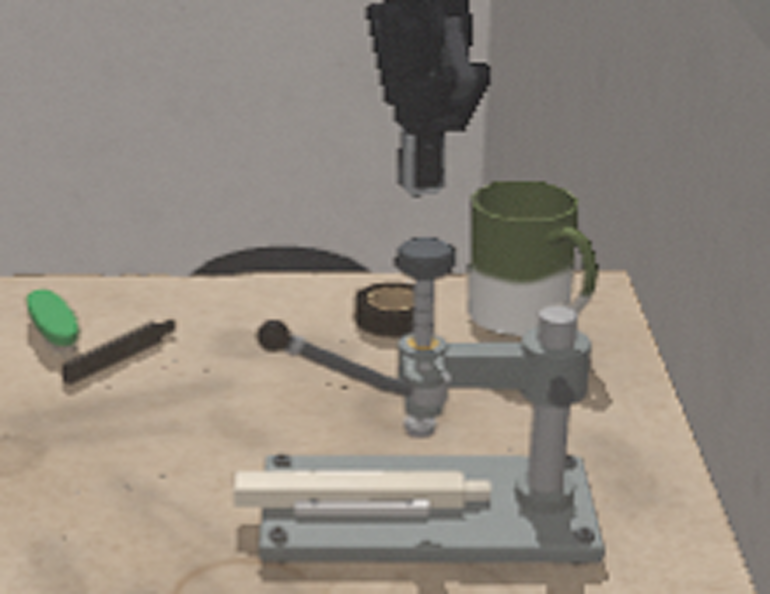

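View pics/wrist1.png

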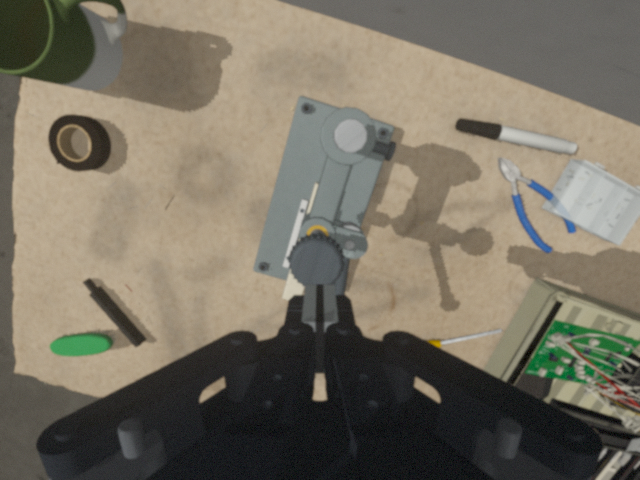

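Run:
```python
from h import *
fw,fs,ft=load("wrist1.npz"),load("side1.npz"),load("top0.npz")
print(pt(fw,318,259,z=.193), fw["depth"][255,318],pt(fw,318,255))
print(tri(fw,(318,259),ft,(345,187)))
C=cloud(fw);m=(abs(C[...,2]-.193)<.006)&(abs(C[...,0]-.58)<.04)&(abs(C[...,1]+.035)<.04);P=C[m];print(len(P),P.mean(0),P.min(0),P.max(0),np.median(P[:,2]))
```

```text
[ 0.58653771 -0.03568414  0.193     ] 0.18947896 [ 0.58923976 -0.03493169  0.19407006]
[ 0.58287782 -0.03590848  0.18235097]
2226 [ 0.58550918 -0.0349699   0.19356369] [ 0.56730579 -0.05227548  0.18703239] [ 0.59979791 -0.01876509  0.19615128] 0.19390264781890174
```

>>> {"api": "jog_arm", "payload": {
  "steps": [-3,9,3.5,0,0,0,0,0,8,0,0,0,0,0,0,0,0,0,0,0,0,0,0,0,0,0,0,0,0,0,0,0,0,0,0]
}}

```text
time: 2.67
eef_pos: [0.5802, -0.035, 0.3875]
eef_rot: [[0.271, -0.001, 0.963], [-0.963, 0.0, 0.271], [-0.0, -1.0, -0.0]]
wrist_force: [0.0, 0.0, 1.0]
gripper_width: -0.0002
```

>>> {"api": "jog_arm", "payload": {
  "steps": [0,4,1.5,0,0,0,0,0,4,0,0,0,0,0,0,4,0,0,0,0,0,0,4,0,0,0,0,0,0,2,0,0,0,0,0,0,0,0,0,0,0,0,0,0,0,0,0,0,0]
}}

```text
time: 3.25
eef_pos: [0.5817, -0.0344, 0.3696]
eef_rot: [[0.271, -0.0, 0.962], [-0.962, 0.0, 0.271], [-0.0, -1.0, -0.0]]
wrist_force: [0.4, 0.2, -0.1]
gripper_width: 0.0
```

>>> {"api": "jog_arm", "payload": {
  "steps": [0,1,0,0,0,0,0,0,1,0,0,0,0,0,0,1,0,0,0,0,0,0,1,0,0,0,0,0,0,1,0,0,0,0,0,0,1,0,0,0,0,0]
}}

```text
time: 3.75
eef_pos: [0.5818, -0.0345, 0.3638]
eef_rot: [[0.271, 0.0, 0.962], [-0.962, -0.0, 0.271], [0.0, -1.0, 0.0]]
wrist_force: [0.1, 0.2, 2.3]
gripper_width: -0.0002
```

>>> {"api": "jog_arm", "payload": {
  "steps": [0,1,0,0,0,0,0,0,1,0,0,0,0,0,0,1,0,0,0,0,0,0,1,0,0,0,0,0,0,1,0,0,0,0,0,0,1,0,0,0,0,0]
}}

```text
time: 4.25
eef_pos: [0.5818, -0.0345, 0.3576]
eef_rot: [[0.271, 0.0, 0.962], [-0.962, -0.0, 0.271], [0.0, -1.0, 0.0]]
wrist_force: [1.1, 0.4, 2.8]
gripper_width: 0.0004
```

>>> {"api": "jog_arm", "payload": {
  "steps": [0,1,0,0,0,0,0,0,1,0,0,0,0,0,0,1,0,0,0,0,0,0,1,0,0,0,0,0,0,1,0,0,0,0,0,0,1,0,0,0,0,0]
}}

```text
time: 4.75
eef_pos: [0.5818, -0.0345, 0.3516]
eef_rot: [[0.271, 0.0, 0.962], [-0.962, 0.0, 0.271], [0.0, -1.0, 0.0]]
wrist_force: [2.3, -0.2, 2.8]
gripper_width: -0.0003
```

>>> {"api": "jog_arm", "payload": {
  "steps": [0,1,0,0,0,0,0,0,1,0,0,0,0,0,0,1,0,0,0,0,0,0,1,0,0,0,0,0,0,1,0,0,0,0,0,0,1,0,0,0,0,0]
}}

```text
time: 5.25
eef_pos: [0.5817, -0.0345, 0.3456]
eef_rot: [[0.271, 0.0, 0.962], [-0.962, 0.0, 0.271], [-0.0, -1.0, 0.0]]
wrist_force: [2.8, 0.5, 2.6]
gripper_width: -0.0001
```

```bash
python3 look.py 2 side
python3 - <<'E'
from h import *
f=load("side2.npz"); u,v=proj(f,(.5805,-.0345,.06)).astype(int); print(u,v)
im=f["pixels"][:,:,::-1][v-50:v+50,u-60:u+60]
cv2.imwrite("pics/gap2.png",cv2.resize(im,None,fx=6,fy=6,interpolation=cv2.INTER_CUBIC))
for z in(.03,.04,.05,.06,.17):print(z,(proj(f,(.5805,-.0345-.009,z))-[u-60,v-50])*6)
E
```

```text
5.3 [ 0.5816 -0.0344  0.3454] [ 2.59872595 -0.04745483  2.31666477]
348 276
0.03 [361.82403474 391.6920571 ]
0.04 [362.58762522 367.66078935]
0.05 [363.35635805 343.39012943]
0.06 [364.13024882 318.87740696]
0.17 [372.98639803  32.48025599]
```

View pics/gap2.png

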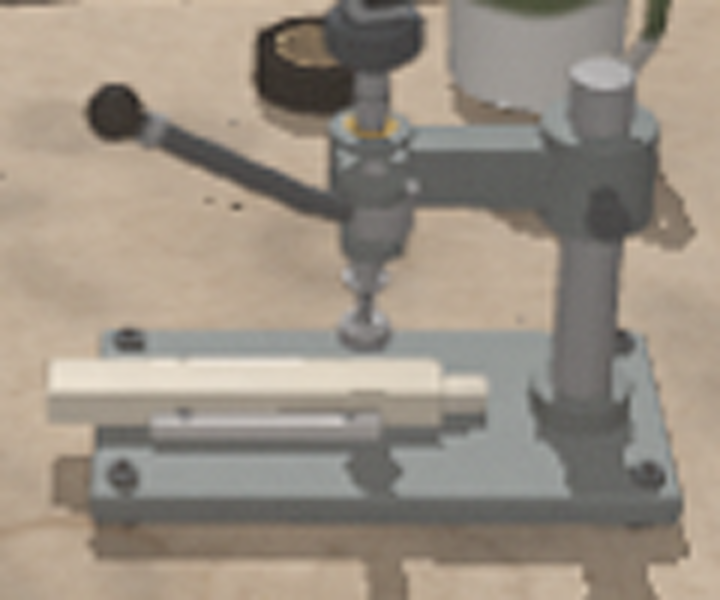

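>>> {"api": "jog_arm", "payload": {
  "steps": [0,1,0,0,0,0,0,0,1,0,0,0,0,0,0,1,0,0,0,0,0,0,1,0,0,0,0,0,0,1,0,0,0,0,0,0,1,0,0,0,0,0,0,1,0,0,0,0,0,0,1,0,0,0,0,0]
}}

```text
time: 5.97
eef_pos: [0.5816, -0.0344, 0.3376]
eef_rot: [[0.271, -0.0, 0.962], [-0.962, 0.0, 0.271], [-0.0, -1.0, -0.0]]
wrist_force: [0.9, 0.4, 3.4]
gripper_width: -0.0
```

```bash
python3 look.py 3 side
python3 - <<'E'
from h import *
f=load("side3.npz"); u,v=proj(f,(.5805,-.0345,.06)).astype(int); print(u,v)
im=f["pixels"][:,:,::-1][v-20:v+30,u-30:u+30]
cv2.imwrite("pics/gap3.png",cv2.resize(im,None,fx=12,fy=12,interpolation=cv2.INTER_CUBIC))
for z in(.03,.04,.05,.06):print(z,(proj(f,(.5805,-.0345-.009,z))-[u-30,v-20])*12)
E
```

```text
6.0167 [ 0.5816 -0.0344  0.3374] [ 0.95969639 -0.54929024  1.41041724]
348 276
0.03 [363.64806948 423.38411421]
0.04 [365.17525044 375.32157871]
0.05 [366.71271609 326.78025886]
0.06 [368.26049764 277.75481391]
```

View pics/gap3.png

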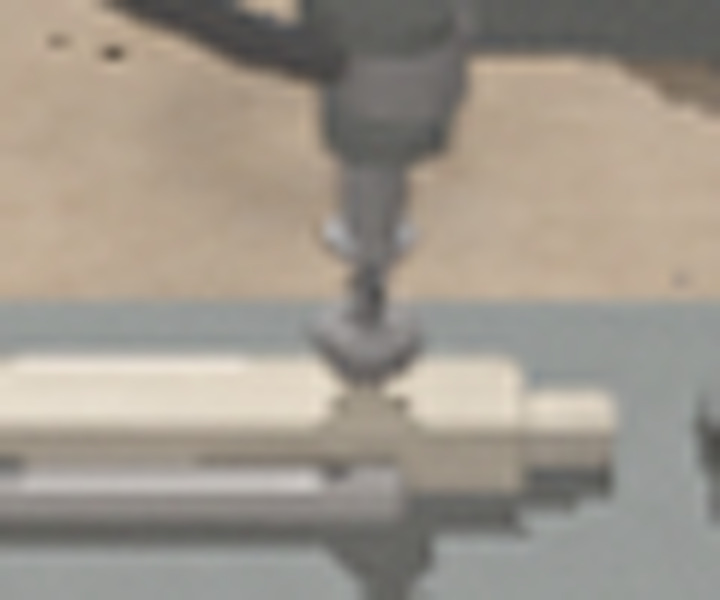

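>>> {"api": "jog_arm", "payload": {
  "steps": [0,1,0,0,0,0,0,0,1,0,0,0,0,0,0,1,0,0,0,0,0,0,1,0,0,0,0,0]
}}

```text
time: 6.35
eef_pos: [0.5816, -0.0345, 0.3336]
eef_rot: [[0.271, -0.0, 0.962], [-0.962, 0.0, 0.271], [-0.0, -1.0, -0.0]]
wrist_force: [-0.3, 0.3, 3.4]
gripper_width: 0.0001
```

>>> {"api": "jog_arm", "payload": {
  "steps": [0,0.3,0,0,0,0,0,0,0.3,0,0,0,0,0]
}}

```text
time: 6.52
eef_pos: [0.5816, -0.0344, 0.333]
eef_rot: [[0.271, -0.0, 0.962], [-0.962, 0.0, 0.271], [-0.0, -1.0, -0.0]]
wrist_force: [-0.1, -0.7, 3.4]
gripper_width: 0.0003
```

>>> {"api": "jog_arm", "payload": {
  "steps": [0,0.3,0,0,0,0,0,0,0.3,0,0,0,0,0]
}}

```text
time: 6.68
eef_pos: [0.5816, -0.0344, 0.3325]
eef_rot: [[0.271, -0.0, 0.962], [-0.962, 0.0, 0.271], [-0.0, -1.0, -0.0]]
wrist_force: [-1.1, -0.2, 2.1]
gripper_width: -0.0002
```

>>> {"api": "jog_arm", "payload": {
  "steps": [0,0.3,0,0,0,0,0,0,0.3,0,0,0,0,0]
}}

```text
time: 6.85
eef_pos: [0.5816, -0.0344, 0.3319]
eef_rot: [[0.271, -0.0, 0.962], [-0.962, 0.0, 0.271], [-0.0, -1.0, -0.0]]
wrist_force: [-0.6, -0.1, 2.6]
gripper_width: -0.0001
```

>>> {"api": "jog_arm", "payload": {
  "steps": [0,0.2,0,0,0,0,0,0,0.2,0,0,0,0,0]
}}

```text
time: 7.02
eef_pos: [0.5816, -0.0344, 0.3315]
eef_rot: [[0.271, -0.0, 0.962], [-0.962, 0.0, 0.271], [-0.0, -1.0, -0.0]]
wrist_force: [-1.1, -0.4, 2.5]
gripper_width: -0.0
```

>>> {"api": "jog_arm", "payload": {
  "steps": [0,0.25,0,0,0,0,0,0,0.25,0,0,0,0,0]
}}

```text
time: 7.18
eef_pos: [0.5816, -0.0344, 0.331]
eef_rot: [[0.271, -0.0, 0.962], [-0.962, 0.0, 0.271], [-0.0, -1.0, -0.0]]
wrist_force: [-1.2, -0.5, 2.3]
gripper_width: -0.0002
```

>>> {"api": "jog_arm", "payload": {
  "steps": [0,0.25,0,0,0,0,0,0,0.25,0,0,0,0,0]
}}

```text
time: 7.35
eef_pos: [0.5816, -0.0344, 0.3305]
eef_rot: [[0.271, -0.0, 0.962], [-0.962, 0.0, 0.271], [-0.0, -1.0, -0.0]]
wrist_force: [-2.8, -0.8, 4.5]
gripper_width: -0.0001
```

>>> {"api": "jog_arm", "payload": {
  "steps": [0,0,0,0,0,0,0]
}}

```text
time: 7.43
eef_pos: [0.5816, -0.0344, 0.3305]
eef_rot: [[0.271, -0.0, 0.962], [-0.962, 0.0, 0.271], [-0.0, -1.0, -0.0]]
wrist_force: [-1.8, 0.3, 2.3]
gripper_width: 0.0003
```

>>> {"api": "jog_arm", "payload": {
  "steps": [0,0.2,0,0,0,0,0]
}}

```text
time: 7.52
eef_pos: [0.5816, -0.0344, 0.3303]
eef_rot: [[0.271, -0.0, 0.962], [-0.962, 0.0, 0.271], [-0.0, -1.0, -0.0]]
wrist_force: [-2.2, -0.2, 6.5]
gripper_width: 0.0
```

>>> {"api": "jog_arm", "payload": {
  "steps": [0,0,0,0,0,0,0]
}}

```text
time: 7.6
eef_pos: [0.5816, -0.0344, 0.3303]
eef_rot: [[0.271, -0.0, 0.962], [-0.962, 0.0, 0.271], [-0.0, -1.0, -0.0]]
wrist_force: [-2.3, -0.5, 4.0]
gripper_width: -0.0003
```

>>> {"api": "jog_arm", "payload": {
  "steps": [0,0.15,0,0,0,0,0]
}}

```text
time: 7.68
eef_pos: [0.5816, -0.0344, 0.3303]
eef_rot: [[0.271, -0.0, 0.962], [-0.962, -0.0, 0.271], [-0.0, -1.0, -0.0]]
wrist_force: [-3.3, 0.7, 6.7]
gripper_width: -0.0001
```

>>> {"api": "jog_arm", "payload": {
  "steps": [0,0,0,0,0,0,0,0,0,0,0,0,0,0]
}}

```text
time: 7.85
eef_pos: [0.5816, -0.0344, 0.3302]
eef_rot: [[0.271, -0.0, 0.962], [-0.962, -0.0, 0.271], [-0.0, -1.0, -0.0]]
wrist_force: [-3.0, -0.7, 5.7]
gripper_width: -0.0001
```

>>> {"api": "jog_arm", "payload": {
  "steps": [0,0.15,0,0,0,0,0]
}}

```text
time: 7.93
eef_pos: [0.5816, -0.0344, 0.3301]
eef_rot: [[0.271, -0.0, 0.962], [-0.962, 0.0, 0.271], [-0.0, -1.0, -0.0]]
wrist_force: [-2.5, -0.2, 8.8]
gripper_width: 0.0003
```

>>> {"api": "jog_arm", "payload": {
  "steps": [0,0,0,0,0,0,0,0,0,0,0,0,0,0]
}}

```text
time: 8.1
eef_pos: [0.5816, -0.0344, 0.3302]
eef_rot: [[0.271, -0.0, 0.962], [-0.962, 0.0, 0.271], [-0.0, -1.0, -0.0]]
wrist_force: [-3.2, -0.6, 6.1]
gripper_width: 0.0002
```

```bash
python3 -c "
from station import sense,vision
import numpy as np
for i in range(6): vision.grab_frame('top'); print(np.round(sense()['wrist_force'],2), np.round(sense()['eef_pos'],5))"
```

```text
[-3.01  0.21  6.33] [ 0.5816  -0.03445  0.33016]
[-3.09 -0.31  6.28] [ 0.58163 -0.03443  0.33013]
[-3.26  0.47  5.87] [ 0.58162 -0.03444  0.33015]
[-3.05  0.64  6.93] [ 0.58162 -0.03444  0.33016]
[-4.25 -0.11  6.37] [ 0.58163 -0.03444  0.33014]
[-3.67 -0.26  6.38] [ 0.58162 -0.03443  0.33016]
```

>>> {"api": "jog_arm", "payload": {
  "steps": [0,0.1,0,0,0,0,0,0,0,0,0,0,0,0,0,0,0,0,0,0,0]
}}

```text
time: 8.65
eef_pos: [0.5816, -0.0345, 0.3301]
eef_rot: [[0.271, -0.0, 0.962], [-0.962, -0.0, 0.271], [0.0, -1.0, -0.0]]
wrist_force: [-4.2, -0.3, 6.4]
gripper_width: -0.0
```

```bash
python3 -c "
from station import sense,vision
import numpy as np
for i in range(4): vision.grab_frame('top'); print(np.round(sense()['wrist_force'],2), np.round(sense()['eef_pos'],5))"
```

```text
[-3.24 -0.61  7.08] [ 0.5816  -0.03443  0.33009]
[-3.6   0.28  8.11] [ 0.58164 -0.03445  0.33011]
[-3.96  0.15  7.42] [ 0.58162 -0.03445  0.33009]
[-4.19  0.24  7.64] [ 0.58163 -0.03442  0.33011]
```

>>> {"api": "jog_arm", "payload": {
  "steps": [0,-2,0,0,0,0,0,0,-8,0,0,0,0,0,0,-15,0,0,0,0,0,0,-15,0,0,0,0,0,0,-10,0,0,0,0,0,2,0,-22.3,0,0,0,53,2,0,-22.3,0,0,0,53,2,0,-22.3,0,0,0,53,2,0,-22.3,0,0,0,53,0,0,0,0,5,0,53,0,0,0,0,5,0,53,0,0,0,0,0,0,53,0,0,0,0,0,0,53,0,0,0,0,0,0,53]
}}

```text
time: 10.02
eef_pos: [0.4982, -0.0663, 0.38]
eef_rot: [[0.103, 0.0, 0.995], [-0.995, -0.0, 0.103], [0.0, -1.0, 0.0]]
wrist_force: [-0.1, 0.4, -0.5]
gripper_width: 0.0453
```

```bash
python3 look.py 4 side wrist; python3 -c "
from station import sense
print(sense()['gripper_width'],sense()['eef_rot'],sense()['joints'])"
```

```text
10.1167 [ 0.4982 -0.0663  0.3799] [-0.30360587  0.23143971  0.22611548]
0.045339400545266965 [[ 1.02269633e-01  1.33030485e-05  9.94756715e-01]
 [-9.94756715e-01  9.25910894e-06  1.02269633e-01]
 [-7.85006291e-06 -1.00000000e+00  1.41802225e-05]] [-1.92581600e-01  3.05684074e-01  1.95626809e+00  1.50993074e-05
  8.79629209e-01  1.27575635e+00]
```

View pics/side4.png

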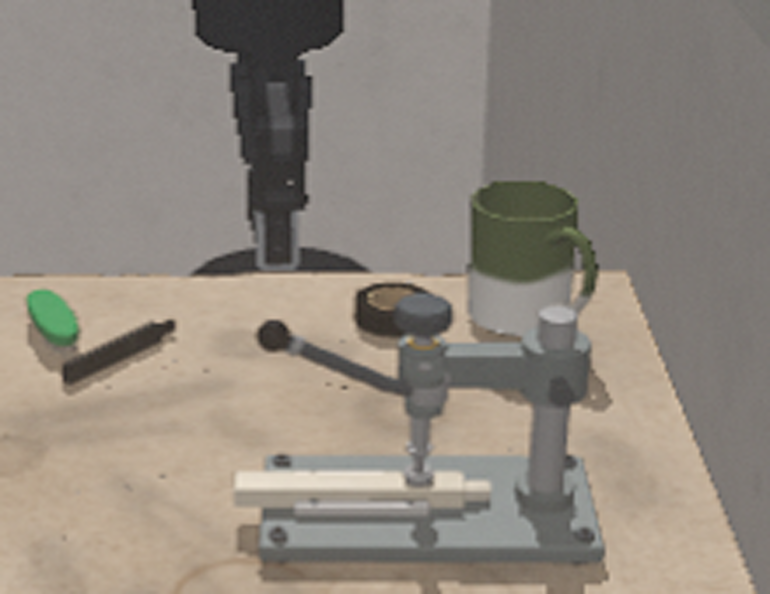

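View pics/wrist4.png

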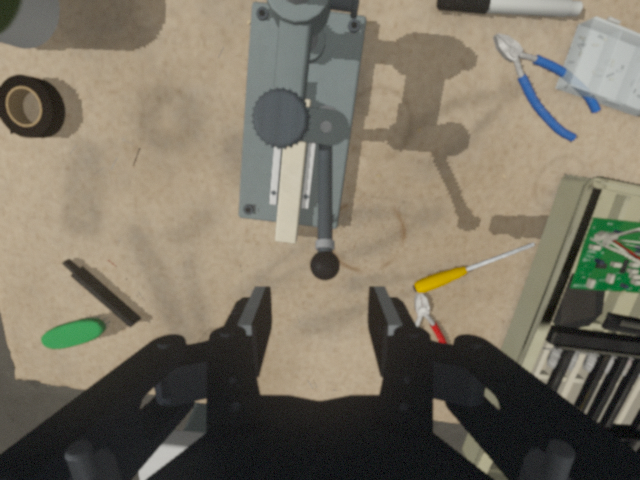

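Run:
```python
from h import *
fw,fs,ft=load("wrist4.npz"),load("side4.npz"),load("top0.npz")
print(pt(fw,324,264.5,z=.154),tri(fw,(324,264.5),ft,(364,241.4)),tri(fw,(324,264.5),fs,(307.4,244.6)))
print("pin", pt(fw,325,126,z=.13))
```

```text
[ 0.49930537 -0.06909485  0.154     ] [ 0.49797587 -0.0689707   0.1502742 ] [ 0.4987352  -0.06889897  0.1551221 ]
pin [ 0.5827595  -0.06116327  0.13      ]
```

>>> {"api": "jog_arm", "payload": {
  "steps": [2,12,0,0,0,0,53,0,14,0,0,0,0,53,0,14,0,0,0,0,53,0,14,0,0,0,0,53,0,12,0,0,0,0,53,0,0,0,0,0,0,53,0,0,0,0,0,0,53]
}}

```text
time: 10.7
eef_pos: [0.4982, -0.0682, 0.3136]
eef_rot: [[0.101, -0.001, 0.995], [-0.995, 0.0, 0.101], [-0.0, -1.0, -0.001]]
wrist_force: [1.1, 0.2, 1.2]
gripper_width: 0.0457
```

```bash
python3 look.py 5 side wrist
```

```text
10.8 [ 0.4985 -0.0683  0.3145] [ 0.19963624  1.20040104 -0.13575488]
```

View pics/wrist5.png

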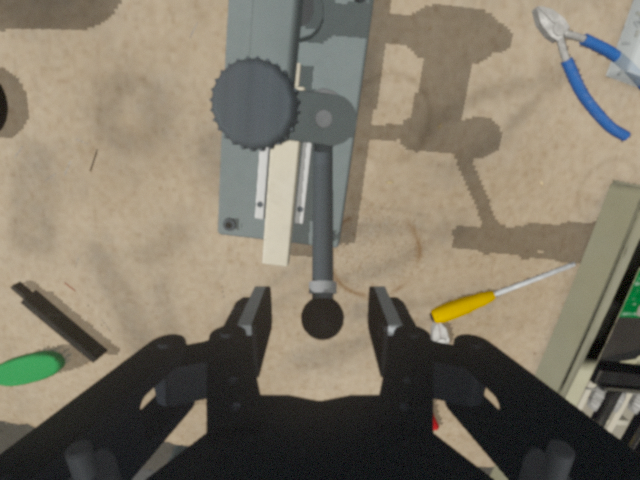

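View pics/side5.png

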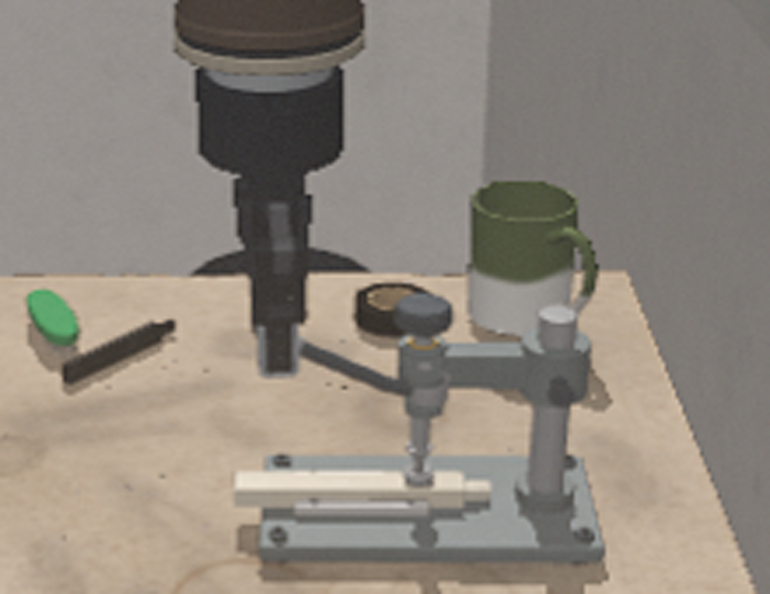

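>>> {"api": "jog_arm", "payload": {
  "steps": [0,0,0,0,0,0,35,0,0,0,0,0,0,35,0,0,0,0,0,0,35,0,0,0,0,0,0,35,3.66,0,0.08,0,-2.5,0,35,3.66,0,0.08,0,-2.5,0,35,3.66,0,0.08,0,-2.5,0,35,3.66,0,0.08,0,-2.5,0,35,3.66,0,0.08,0,-2.5,0,35,3.66,0,0.08,0,-2.5,0,35,3.66,0,0.08,0,-2.5,0,35,3.66,0,0.08,0,-2.5,0,35]
}}

```text
time: 11.8
eef_pos: [0.5058, -0.0963, 0.3139]
eef_rot: [[0.436, -0.001, 0.9], [-0.9, 0.001, 0.436], [-0.001, -1.0, -0.0]]
wrist_force: [-2.0, 3.2, 1.2]
gripper_width: 0.0299
```

```bash
python3 look.py 6 side wrist
```

```text
11.9 [ 0.506  -0.0965  0.3139] [-0.53643026  0.73773393  0.79392898]
```

View pics/wrist6.png

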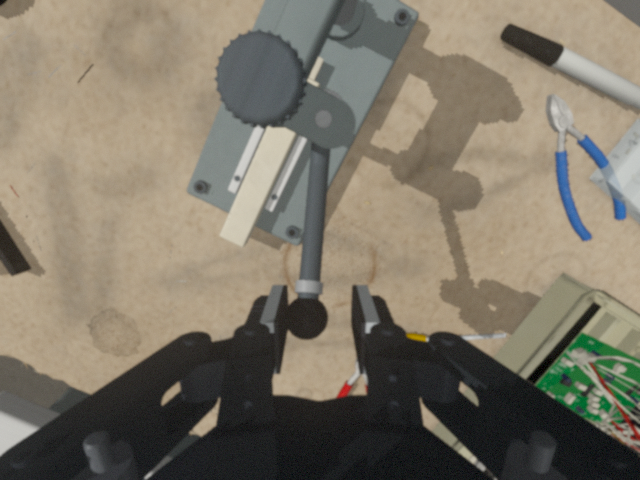

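>>> {"api": "jog_arm", "payload": {
  "steps": [3.66,0,0.08,0,-2.5,0,35,3.66,0,0.08,0,-2.5,0,35,3.66,0,0.08,0,-2.5,0,35,3.66,0,0.08,0,-2.5,0,35,3.66,0,0.08,0,-2.5,0,35,3.66,0,0.08,0,-2.5,0,35,3.66,0,0.08,0,-2.5,0,35,3.66,0,0.08,0,-2.5,0,35,3.66,0,0.08,0,-2.5,0,35,3.66,0,0.08,0,-2.5,0,35,3.66,0,0.08,0,-2.5,0,35,3.66,0,0.08,0,-2.5,0,35]
}}

```text
time: 12.9
eef_pos: [0.5338, -0.1291, 0.3137]
eef_rot: [[0.827, -0.002, 0.562], [-0.562, 0.0, 0.827], [-0.002, -1.0, -0.001]]
wrist_force: [-6.1, 1.3, 3.4]
gripper_width: 0.0296
```

```bash
python3 look.py 7 wrist
```

```text
12.95 [ 0.5343 -0.1295  0.3138] [-5.96384368 -0.55615996  0.48815946]
```

View pics/wrist7.png

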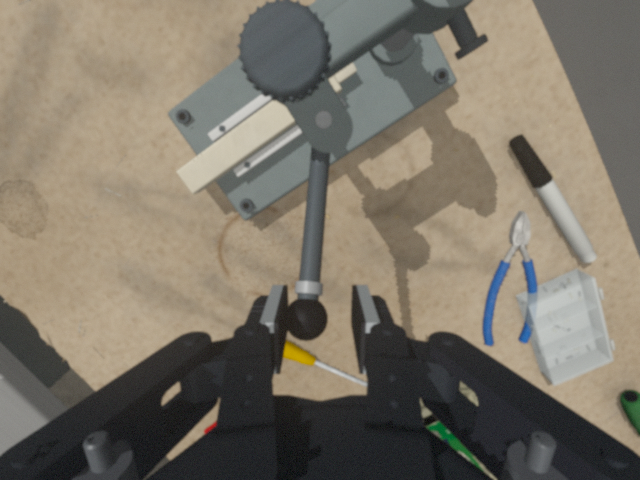

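>>> {"api": "jog_arm", "payload": {
  "steps": [3.66,0,0.08,0,-2.5,0,35,3.66,0,0.08,0,-2.5,0,35,3.66,0,0.08,0,-2.5,0,35,3.66,0,0.08,0,-2.5,0,35,3.66,0,0.08,0,-2.5,0,35,3.66,0,0.08,0,-2.5,0,35,3.66,0,0.08,0,-2.5,0,35,3.66,0,0.08,0,-2.5,0,35,3.66,0,0.08,0,-2.5,0,35,3.66,0,0.08,0,-2.5,0,35,3.66,0,0.08,0,-2.5,0,35,3.66,0,0.08,0,-2.5,0,35]
}}

```text
time: 13.95
eef_pos: [0.5746, -0.1438, 0.3137]
eef_rot: [[0.997, -0.002, 0.074], [-0.074, -0.0, 0.997], [-0.002, -1.0, -0.001]]
wrist_force: [-8.9, -4.9, 3.7]
gripper_width: 0.0297
```

```bash
python3 look.py 8 wrist top
python3 - <<'E'
from h import *
C=cloud(load("top8.npz"))
E
```

```text
14.05 [ 0.5751 -0.1438  0.3137] [-4.32294821 -2.09380109  1.70922206]
```

View pics/wrist8.png

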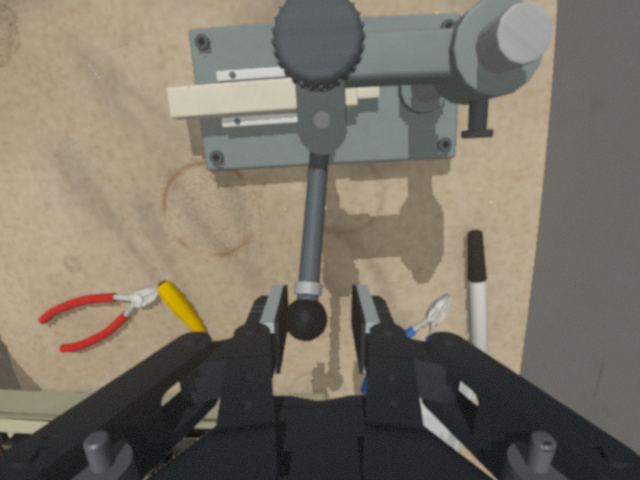

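Run:
```python
from h import *
f=load("wrist8.npz")
b=pt(f,306,320,z=.154);p=pt(f,322,119.5,z=.13);print(b,p)
for q in (p,np.array([.5823,-.0608])):
  d=b[:2]-q[:2];print(np.hypot(*d),np.arctan2(-d[1],-d[0])," stand yaw approx -0.01")
```

```text
[ 0.56952346 -0.1451967   0.154     ] [ 0.58277997 -0.06156773  0.13      ]
0.08467313551939738 1.4135886364630854  stand yaw approx -0.01
0.08535831823661079 1.4205504860157114  stand yaw approx -0.01
```

>>> {"api": "jog_arm", "payload": {
  "steps": [2.2,0,0.05,0,-1.5,0,35,2.2,0,0.05,0,-1.5,0,35,0,0,0,0,0,0,35,0,0,0,0,0,0,35]
}}

```text
time: 14.38
eef_pos: [0.5792, -0.1439, 0.3137]
eef_rot: [[1.0, -0.002, 0.024], [-0.024, -0.0, 1.0], [-0.002, -1.0, -0.0]]
wrist_force: [-5.8, -3.9, 1.1]
gripper_width: 0.0297
```

>>> {"api": "jog_arm", "payload": {
  "steps": [-2,0,0,0,0,0,53,-2,0,0,0,0,0,53,0,0,0,0,0,0,53,0,0,0,0,0,0,53,0,-10,0,0,0,0,53,0,-15,0,0,0,0,53,0,-20,0,0,0,0,53,0,-20,0,0,0,0,53,0,-20,0,0,0,0,53,0,-15,-15,0,0,0,53,0,0,-30,0,0,0,53,0,0,-30,0,0,0,53,0,0,0,0,0,0,53,0,0,0,0,0,0,53]
}}

```text
time: 15.55
eef_pos: [0.5741, -0.2199, 0.4146]
eef_rot: [[1.0, 0.001, 0.024], [-0.024, -0.0, 1.0], [0.001, -1.0, -0.0]]
wrist_force: [-1.0, -0.3, 0.3]
gripper_width: 0.0449
```

```bash
python3 look.py 9 side top
python3 - <<'E'
from h import *
a,b=load("top0.npz"),load("top9.npz")
E
```

```text
15.65 [ 0.5741 -0.2184  0.4143] [ 0.42198591 -0.23160985  0.9313821 ]
```

View pics/side9.png

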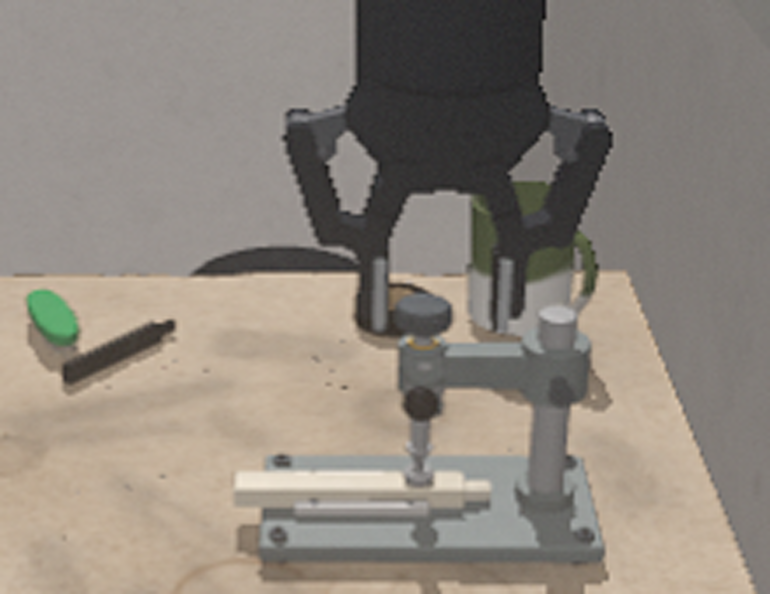

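View pics/top9.png

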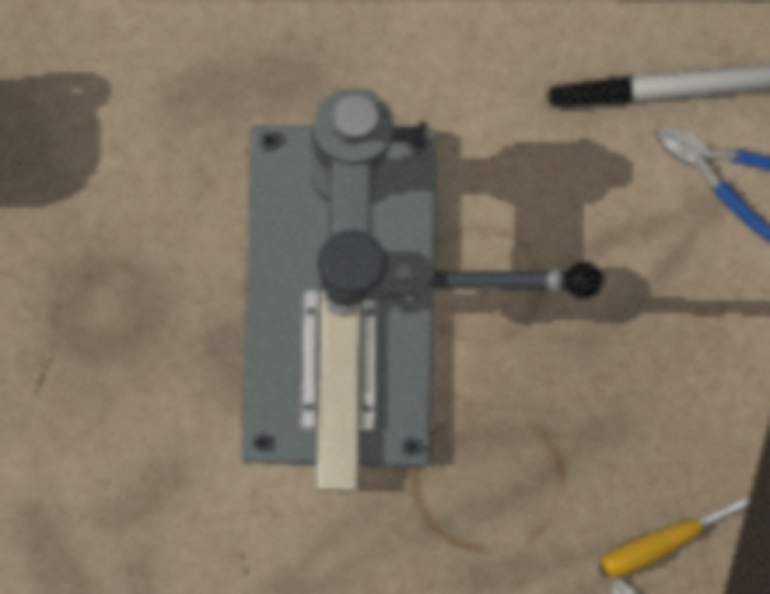

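Run:
```python
from h import *
a,b=load("side4.npz"),load("side9.npz")
g=lambda f,r:np.float32(cv2.cvtColor(f["pixels"],cv2.COLOR_RGB2GRAY))[r]
u,v=proj(a,(.5805,-.0345,.157)).astype(int)
for c,n in (((.5805,-.0345,.037),"foot"),((.52,-.036,.03),"key")):
    u,v=proj(a,c).astype(int); r=np.s_[v-10:v+10,u-14:u+14]
    print(n,cv2.phaseCorrelate(g(a,r),g(b,r),cv2.createHanningWindow((28,20),cv2.CV_32F)),abs(g(a,r)-g(b,r)).mean())
t0=load("top0.npz");t9=load("top9.npz")
for n,(x,y) in dict(tape=(201,204),black=(230,307),driver=(432,277)).items():
    r=np.s_[y-24:y+24,x-28:x+28]; print(n,cv2.phaseCorrelate(g(t0,r),g(t9,r))[0])
d=(t9["pixels"].astype(int)[...,:]); p=pt(t9,*(proj(t9,(.58,-.145,.154)))) ; print("ball depth",p)
from station import ctrl
print(ctrl.hand_in())
```

```text
foot ((-0.09943196355423467, -0.09285902597969375), 0.9832867813110352) 4.6214285
key ((0.04196881354886983, -0.07731441506799008), 0.9476785329977672) 4.5767856
tape (0.10620870203747046, -0.09672873526888637)
black (0.12239460550097903, 0.07356900754907514)
driver (-0.1340957253490629, 0.08802191911376767)
ball depth [ 0.57857018 -0.14353522  0.16196323]
the job is handed in; nothing more can be done
None
```

I set the stop on the key, swung the clamp lever round to lock it, and handed the job in at about 15.7 s of the 51 s allowed. `hand_in` reports no verdict.

- **Touch:** I pressed the cap down with the closed fingertips. The steady sliding force was about 3 N, and contact came with the cap about 157 mm above the bench. I stopped at about 7.5 N at the wrist, so roughly 4–5 N on the key. The highest reading while pressing was 8.8 N.
- **Clamp:** I swung the ball round with the open jaws straddling it. A picture put the lever at about 1.42 rad. I then pushed 3° further, to roughly 1.47 rad, judged from the arm's motion and a last look, not measured again. That is past the 1.3 rad lock and just short of the 1.5 stop.
- **Last checks:** The arm was clear. In the pictures, the foot and key had not shifted since just after I let go of the cap (0.1 px), and the three bystanders had not shifted since the start (within 0.15 px).
- **Not checked directly:** The force left on the key after I let go could not be measured. The picture check is only good to a few tenths of a millimetre, so I am relying on the clamp holding the spindle where it was. The wrist readings were noisy by about 1 N.
- **Disagreement:** The top and wrist cameras differed by about 3–5 mm on the cap's centre along x, so I pressed between the two positions.

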